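# Stow the box cutter in its latched safety case

## Task

Press the orange thumb latch of the blue-lidded safety case so that its sprung lid pops open, put the yellow box cutter inside, then swing the lid down and snap it shut so that it stays latched. The case is light plastic: feel for the latch and the snap, and never push on any part of the case with more than 25 N. Leave the marker, the tape roll and the mint cup where they are.

Things in the scene. Friction and masses are not known exactly. Their poses are not given: they have to be found in the camera images.
- case: Safety case: steel plate 150 x 222 x 6 mm screwed to the worktop (origin: centre of underside, z up, +x to the hinge, -x to the latch, y along the case), grey tub 115 x 170 mm over it, blue lid. The tub's screw feet are set 0 to 14 mm out, rigidly, and this is NOT measured: everything above the plate lies up to 7 mm higher or lower than the three case points below. Feel for it.
- tub_floor (a point): Fixed point at the middle of the tub's inner floor, at its mean height (22 mm above the worktop, true floor 15 to 29); axes as the case. Inner space 105 mm in x, 160 mm in y, 23 mm deep to the rim, walls 5 mm.
- latch_spot (a point): Fixed point at the mean height (43.5 mm) of the unpressed thumb pad's top, true 36.5 to 50.5; axes as the case. Orange pad 32 (x) by 34 (y) mm; a hook stands from 18 mm to +x of the point, 24 mm higher than the pad. Pressed straight down: yields from 2.5 N, lets the lid go after 4 to 6 mm at 4 to 9 N (more if the finger drags), hard stop after 8.4 mm. Springs back.
- hinge_mid (a point): Fixed point on the lid's hinge axis at its mean height (51 mm, true 44 to 58), middle of the case's back; the axis runs along y of the case. Lid: flat, 120 mm from hinge to front edge, 174 mm wide, outer face 4 mm above the axis when shut. Open, it leans back 0.33 rad past upright; behind it the worktop is clear for 100 mm.
- case_lid (a joint): Lid angle, rad: 0 to 0.01 shut and latched, 1.9 fully open. Once released a weak spring opens it in 1.5 s and resists closing with about 1 N at the front edge all the way. Near 0.11 rad it meets the hook, whose slope resists with up to 8 N at the front edge (11 N at 90 mm from the hinge) until it snaps over below 0.04; hard stop at 0. Not snapped, it springs open.
- cutter_center (a point): Yellow snap-blade box cutter, blade drawn in, 131 x 18 x 14 mm, 80 g, lying flat on the worktop (14 mm high with its slider; its flat sides are 11 mm high); the point lies on its centre line 6 mm above its underside, half-way along; x along its length, z up. Grip it across its 18 mm width. It fits the case only lying along the case's y axis (160 mm of room).
- marker: Felt marker, blue cap and white barrel, 126 x 18 x 20 mm, lying on the worktop; bystander, origin at the centre of its underside, x along it.
- tape_roll: Roll of tan packing tape lying flat, 67 mm across, 37 mm high; bystander, origin at the centre of its underside.
- mint_cup: Mint-green cup with a handle, 70 x 92 x 50 mm, standing upright; bystander, origin at the centre of its underside.
Things that resemble listed ones, but are neither listed nor needed, are in the scene too. Leave any pink or red look-alike of the part that bears cutter_center alone.

How it is judged:
By the outcome, as a careful person would: the job done as asked, in the order asked, and still so for the second after the job is handed in, with the robot touching nothing.
It also fails if it takes over 72 s, if anything falls off the work surface, if the arm or the gripper's body presses on something with over 40 N, if the wrist force passes 120 N, or if a joint passes its speed limit or range.

## Robot

A 6-joint arm with a two-finger parallel gripper is mounted at the origin on a cart in front of the work surface, level with it; the furniture and walls round the work are solid. World frame = base frame: x ahead of the robot, y to its left, z up, the work surface at z = 0. Lengths are in m, angles in rad, forces in N, time in s.
With the tool pointing down it reaches from about 0.325 to 0.775 m from the base axis. Payload 5.5 kg.
Tool frame: the origin (TCP) lies on the centre line of the jaws, within the pads' length; the fingertips stand 17 mm ahead of it and the grasp point (between the pads) lies 2 mm behind it; x points along the fingers, z is the direction in which the jaws open and shut, and the axes are right-handed (so a half turn about x gives the same grasp; the last joint's range is limited). The gripper opens to 88 mm and grips with 3 to 60 N. Pads are 20 mm wide; open, the fingers measure 115 mm over their backs; the gripper's body (75 mm by 178 mm) begins 61 mm behind the grasp point.
Start: joints at [1.291, 0.091, 1.231, -0, 1.82, -0.057], TCP at [0.133, 0.585, 0.24] pointing down, gripper open.
Joint ranges: [-2.87, 2.87], [-0.86, 2.18], [0.17, 2.46], [-1.51, 4.65], [0.06, 2.69], [-2.65, 2.65]. Speed limits (rad/s): [2.57, 2.57, 3.01, 3.14, 3.14, 3.14].

## Interface

Orientations are given as a unit quaternion [w, x, y, z].
In Python, from bench import * gives the robot as it stands.
- The arm moves only by the tool carry_out, never from a script. Its argument "steps" is a list of rows, each a list of 7 numbers: the closure in counts, from 0 (fully open) to 255 (shut), then the shift along the tool's x, y, z in m, then the turn, a rotation vector about the tool's x, y, z in degrees. In form: [[jaw, x, y, z, ax, ay, az], ...]. A call has 1 to 10 rows; each row shifts and turns the commanded pose from where the row before left it, along the tool's axes as they then stand; what a row does not reach is not made up. A row lasts 1/8 s, in which the tool goes at most 62.5 mm and 10.7 degrees, less where a joint would pass 70% of its speed; a pose out of reach is approached as far as the arm can. A call with a gripper value outside its range is refused whole. The fingers move at their own pace and stop on an object; "force" is the grip in N (left out, the last holds). Time passes only in rows, so rows that do not move let the fingers close. It gives the time, the measured TCP pose, the force and the opening at its end, in the units of the state.
- get_obs(): the state, without advancing time (a new reading comes with each control period).
- snapshot(name): name is "scene" or "side" or "wrist"; returns (picture, depth): 420x560x3 uint8, blue, green, red; 420x560 float32, m along the optical axis (not along the pixel's ray), 0 where there is no reading.
- camera_info(name): a dict with "vfov" (degrees; the focal length in pixels is half the picture's height over the tangent of half this angle, whatever the lens; pixels are square), "cx", "cy" (the principal point, pixels), "dist" ([k1, k2, p1, p2, k3] as OpenCV has them; the pictures are not rectified), "position" and "rotation" of the camera in the world. Camera axes: x right, y down, z forward; pixel columns grow to the right and rows downward; lengths in m; the calibration is good to about 2 mm. A picture is of the moment at which its call begins: read the wrist's pose just before it. camera_info takes no time and is no camera call; for the wrist camera it gives the pose at the moment of the call.
- finish_job(): hands the job in, once; it reports no verdict.
The state is a dict: "clock": time; "joint_positions": joint angles; "dq": joint speeds; "joint_torque": joint torques, N m; "eef_pos": TCP position; "eef_rot": TCP orientation; "contact_force": force on the tool from outside, world axes, zero at the start; "ft_torque": the same for the moment, N m; "gripper_width": opening from 0.0 (shut) to 1.0 (fully open).
Only numpy, scipy, OpenCV 4.12 (cv2) and the standard library are available. Lean on these libraries where they do the work, as an engineer would, in place of code of your own. Each camera call takes 0.05 s, during which the arm holds its last target.

## Working session

There is one attempt and no reset: what is moved stays moved. The work goes in short steps, Python scripts to look and compute and a tool call to move; the robot and the scene stay as the last step left them, time stands still between calls to the robot, and variables do not carry over. Pictures are saved under pics/ and viewed, and the job is handed in when it is done.

Besides the shell and the picture viewer there is one more tool, called after ">>>" in YAML: its name, and indented under it one key for each argument. carry_out: Moves the arm, as the interface text tells. Its arguments: {"type":"object","properties":{"steps":{"type":"array"},"force":{"type":"number"}},"required":["steps"]}

```bash
ls; mkdir -p pics
cat > h.py <<'E'
from bench import *
import numpy as np, cv2
def shot(n,f):
    ci=camera_info(n); im,d=snapshot(n); im=np.array(im);d=np.array(d)
    cv2.imwrite(f'pics/{f}.png',im); np.savez(f'pics/{f}.npz',im=im,d=d,**{k:np.array(v) for k,v in ci.items()})
    return im,d,ci
def load(f): return dict(np.load(f'pics/{f}.npz'))
def Kd(c):
    f=210/np.tan(np.radians(float(c['vfov']))/2)
    return np.array([[f,0,float(c['cx'])],[0,f,float(c['cy'])],[0,0,1]]),np.array(c['dist'],float)
def rot(c):
    R=np.array(c['rotation'],float)
    if R.size==4:
        from scipy.spatial.transform import Rotation as Ro
        return Ro.from_quat(R[[1,2,3,0]]).as_matrix()
    return R.reshape(3,3)
def rays(c,px):
    K,D=Kd(c); u=cv2.undistortPoints(np.array(px,float).reshape(-1,1,2),K,D).reshape(-1,2)
    return np.c_[u,np.ones(len(u))]@rot(c).T
def onplane(c,px,z):
    r=rays(c,px); p=np.array(c['position'],float); return p+r*((z-p[2])/r[:,2])[:,None]
def bydepth(c,px):
    px=np.array(px).reshape(-1,2).astype(int); r=rays(c,px); d=c['d'][px[:,1],px[:,0]]
    return np.array(c['position'],float)+r*d[:,None]
def proj(c,P):
    K,D=Kd(c);R=rot(c).T;t=-R@np.array(c['position'],float)
    return cv2.projectPoints(np.array(P,float).reshape(-1,3),cv2.Rodrigues(R)[0],t,K,D)[0].reshape(-1,2)
E
python3 - <<'E'
from h import *
o=get_obs();print(o)
for n in ['scene','side','wrist']:
    im,d,ci=shot(n,n+'0');print(n,ci)
E
```

```text
pics
{'clock': 0.0, 'joint_positions': array([ 1.29128785e+00,  9.18495276e-02,  1.23189336e+00, -4.14664381e-09,
        1.81975832e+00, -5.67092856e-02]), 'dq': array([ 1.52894147e-03, -8.48268613e-04,  7.61018719e-05, -5.34608154e-05,
        1.83430093e-03, -6.88275458e-04]), 'joint_torque': array([-6.32311676e-04, -4.46448934e+01, -4.06460810e+01,  6.97516557e-02,
        2.90866289e-02, -1.50057404e-04]), 'eef_pos': array([0.13251281, 0.58492189, 0.23850819]), 'eef_rot': array([ 0.55193491, -0.44170645,  0.5530354 ,  0.44092529]), 'contact_force': array([ 0.53895821, -0.88863709, -0.43826093]), 'ft_torque': array([-0.02058075, -0.01580132, -0.01827257]), 'gripper_width': 0.999735306714145}
scene {'vfov': 56.21104459005275, 'cx': 265.76670392509214, 'cy': 210.29791093931547, 'dist': array([-0.06090684,  0.        ,  0.        ,  0.        ,  0.        ]), 'position': array([ 0.0388443 , -0.8745425 ,  0.80508866]), 'rotation': array([-0.44316116,  0.86235982, -0.21457188,  0.11790942])}
side {'vfov': 57.632671240474636, 'cx': 272.81745647700944, 'cy': 205.23819773289526, 'dist': array([-0.02022245,  0.        ,  0.        ,  0.        ,  0.        ]), 'position': array([1.12708672, 0.07109376, 0.92240593]), 'rotation': array([-0.2114161 ,  0.68078571,  0.66805577, -0.21339056])}
wrist {'vfov': 69.95870925219678, 'cx': 276.73414320539246, 'cy': 212.75416289244518, 'dist': array([-0.00047741,  0.        ,  0.        ,  0.        ,  0.        ]), 'position': array([0.05782339, 0.60145898, 0.38338866]), 'rotation': array([0.10961041, 0.7733405 , 0.618328  , 0.08718094])}
```

View pics/scene0.png

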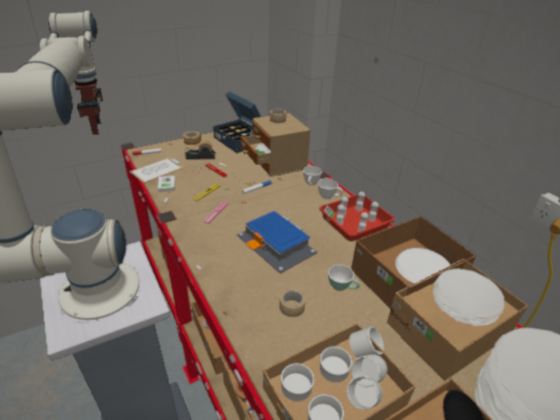

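View pics/side0.png

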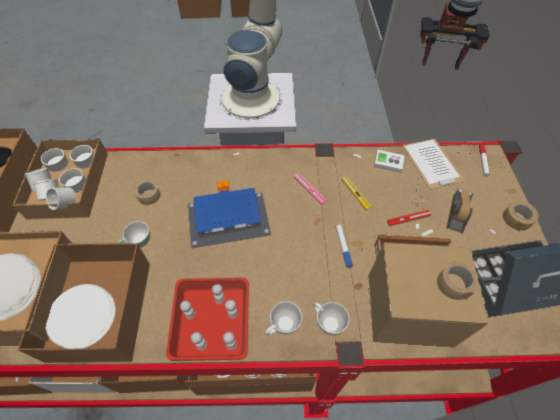

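View pics/wrist0.png

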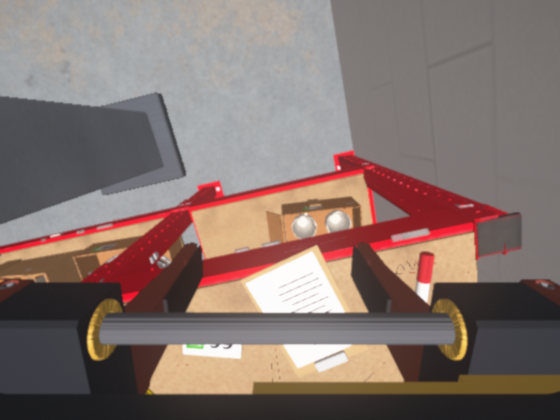

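Run:
```python
from h import *
s=load('side0'); c=load('scene0')
a=cv2.resize(s['im'][150:280,160:430],None,fx=2.9,fy=2.9,interpolation=cv2.INTER_CUBIC)
cv2.imwrite('pics/crop_side.png',a)
b=cv2.resize(c['im'][150:275,170:330],None,fx=4.5,fy=4.5,interpolation=cv2.INTER_CUBIC)
cv2.imwrite('pics/crop_scene.png',b)
def comp(v,lo,hi,z,name,mn=20):
    h=cv2.cvtColor(v['im'],cv2.COLOR_BGR2HSV); m=cv2.inRange(h,lo,hi)
    n,l,st,ce=cv2.connectedComponentsWithStats(m)
    for i in range(1,n):
        if st[i,4]>=mn:
            ys,xs=np.where(l==i); P=onplane(v,np.c_[xs,ys],z)[:,:2]; cc=P.mean(0)
            w,V=np.linalg.eigh(np.cov((P-cc).T)); a=V[:,1]; q=(P-cc)@a; q2=(P-cc)@V[:,0]
            mid=cc+a*(q.max()+q.min())/2+V[:,0]*(q2.max()+q2.min())/2
            print(name,ce[i].round(),st[i,4],'mean',cc.round(4),'mid',mid.round(4),'ang',np.degrees(np.arctan2(a[1],a[0])).round(1),'ext',np.ptp(q).round(3),np.ptp(q2).round(3),'r',np.linalg.norm(cc).round(3))
for v,n in ((s,'side'),(c,'scene')):
    comp(v,(22,130,90),(34,255,255),0.011,n+' yellow')
    comp(v,(5,190,130),(17,255,255),0.045,n+' orange')
    comp(v,(100,130,40),(125,255,255),0.055,n+' blue',60)
```

```text
side yellow [357. 195.] 200 mean [0.4565 0.3253] mid [0.448  0.3216] ang -153.5 ext 0.131 0.022 r 0.561
side orange [223. 185.] 86 mean [ 0.4389 -0.0705] mid [ 0.4384 -0.0704] ang -149.6 ext 0.035 0.034 r 0.445
side blue [226. 209.] 2147 mean [ 0.5314 -0.0559] mid [ 0.5289 -0.0557] ang 100.2 ext 0.172 0.122 r 0.534
side blue [347. 259.] 62 mean [0.6894 0.2596] mid [0.6887 0.2596] ang -175.3 ext 0.037 0.012 r 0.737
scene yellow [207. 192.] 131 mean [0.4403 0.311 ] mid [0.4407 0.3119] ang -153.0 ext 0.133 0.028 r 0.539
scene yellow [544. 283.] 230 mean [ 1.1295 -0.577 ] mid [ 1.1365 -0.5721] ang -156.9 ext 0.453 0.031 r 1.268
scene orange [254. 244.] 76 mean [ 0.4424 -0.0746] mid [ 0.4415 -0.0727] ang 88.5 ext 0.038 0.037 r 0.449
scene blue [278. 231.] 1252 mean [ 0.5281 -0.0641] mid [ 0.5286 -0.0602] ang 99.6 ext 0.171 0.114 r 0.532
```

View pics/crop_side.png

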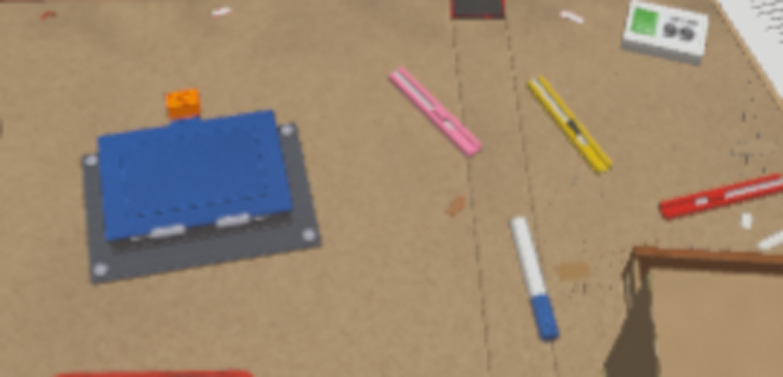

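View pics/crop_scene.png

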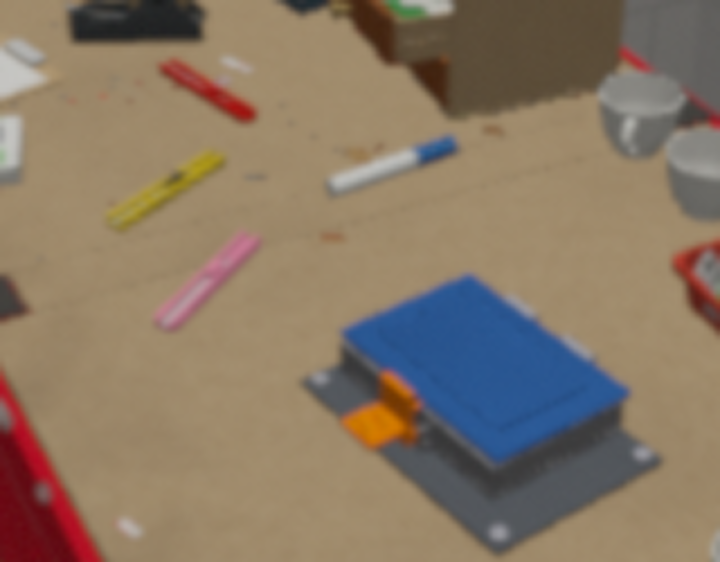

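Run:
```python
from h import *
s=load('side0'); c=load('scene0')
A=np.array([(91,160),(288,130),(309,235),(100,270)])/2.9+[160,150]-0.4
B=np.array([(320,379),(643,453),(498,532)])/4.5+[170,150]-.4
P=onplane(s,A,.008);Q=onplane(c,B,.008)
print(P.round(4),P.mean(0));print(np.linalg.norm(np.diff(P,axis=0,append=P[:1]),axis=1));print(Q.round(4), (Q[0]+Q[1])/2, 'diag')
for v in(s,c):
  h=cv2.cvtColor(v['im'],cv2.COLOR_BGR2HSV)
  for nm,lo,hi in(('lid',(100,130,40),(125,255,255)),('or',(5,190,130),(17,255,255)),('yel',(22,130,90),(34,255,255))):
    m=cv2.inRange(h,lo,hi);n,l,st,ce=cv2.connectedComponentsWithStats(m);i=1+st[1:,4].argmax()
    if nm=='yel': i=[k for k in range(1,n) if st[k,4]>90 and ce[k][1]<230][0]
    m2=cv2.erode((l==i).astype(np.uint8),np.ones((3,3))) if nm!='yel' else (l==i)
    ys,xs=np.where(m2>0);W=bydepth(v,np.c_[xs,ys]);print(nm,len(W),np.median(W,0).round(4),np.percentile(W[:,2],[5,25,50,75,95]).round(4))
```

```text
[[ 0.4808 -0.1659  0.008 ]
 [ 0.4475  0.0333  0.008 ]
 [ 0.5739  0.0541  0.008 ]
 [ 0.6084 -0.1438  0.008 ]] [ 0.52762715 -0.05557469  0.008     ]
[0.20199597 0.12810659 0.20093637 0.12947758]
[[ 0.4463  0.0291  0.008 ]
 [ 0.6073 -0.145   0.008 ]
 [ 0.4807 -0.166   0.008 ]] [ 0.52678048 -0.05792559  0.008     ] diag
lid 1924 [ 0.5356 -0.0552  0.06  ] [0.0569 0.0588 0.06   0.0611 0.0629]
or 50 [ 0.4599 -0.0678  0.0692] [0.0467 0.0499 0.0692 0.0714 0.0728]
yel 200 [0.4619 0.327  0.0109] [0.0033 0.0079 0.0109 0.0124 0.0142]
lid 1054 [ 0.5259 -0.0697  0.0569] [0.0543 0.0557 0.0569 0.0581 0.0596]
or 9 [ 0.4464 -0.0836  0.0453] [0.0428 0.045  0.0453 0.0471 0.0476]
yel 131 [0.438  0.3169 0.007 ] [0.0002 0.0036 0.007  0.0089 0.012 ]
```

```bash
cat >> h.py <<'E'
from scipy.spatial.transform import Rotation as Ro
def Rt(o): q=np.array(o['eef_rot']); return Ro.from_quat(q[[1,2,3,0]]).as_matrix()
def down(yaw): # jaw axis (tool z) at azimuth yaw deg, tool x down
    z=np.array([np.cos(np.radians(yaw)),np.sin(np.radians(yaw)),0]);x=np.array([0,0,-1.]);return np.c_[x,np.cross(z,x),z]
def plan(pos,R=None,o=None):
    o=o or get_obs();R0=Rt(o)
    d=R0.T@(np.array(pos)-o['eef_pos'])
    rv=np.zeros(3) if R is None else np.degrees(Ro.from_matrix(R0.T@R).as_rotvec())
    print('shift mm (tool, as now)',(d*1000).round(1),'turn',rv.round(2),'rows>=',max(np.linalg.norm(d)/.06,np.linalg.norm(rv)/10.5).__round__(2))
YAW=9.65;C0=np.array([.5272,-.0567])
def case(x,y,z):
    a=np.radians(YAW);return np.array([C0[0]+x*np.cos(a)-y*np.sin(a),C0[1]+x*np.sin(a)+y*np.cos(a),z])
def tocase(P):
    a=np.radians(YAW);d=np.atleast_2d(P)[:,:2]-C0;return np.c_[d@[np.cos(a),np.sin(a)],d@[-np.sin(a),np.cos(a)],np.atleast_2d(P)[:,2]]
def st():
    o=get_obs();print('t',round(o['clock'],3),'tcp',o['eef_pos'].round(4),'F',np.round(o['contact_force'],2),'w',round(o['gripper_width'],3))
    print('tip',(o['eef_pos']+Rt(o)[:,0]*.017).round(4),'case',tocase(o['eef_pos'])[0].round(4),'jaw az',np.degrees(np.arctan2(Rt(o)[1,2],Rt(o)[0,2])).round(2),'tilt',np.degrees(np.arccos(-Rt(o)[2,0])).round(2))
E
python3 - <<'E'
from h import *
o=get_obs();R=Rt(o);print(R.round(3));c=load('wrist0');print('cam in tool',(R.T@(c['position']-o['eef_pos'])).round(4),'\n',(R.T@rot(c)).round(3))
print('jaw az',np.degrees(np.arctan2(R[1,2],R[0,2])))
s=load('side0')
for v in (s,load('scene0')):
  print([bydepth(v,proj(v,[[*case(x,y,0)]])).round(4)[0] for x,y in((-.1,.0),(-.1,.1),(-.1,-.1),(0,.14))])
  print('pts',tocase(bydepth(v,proj(v,[case(x,0,.058) for x in(-.06,-.03,0,.03,.055)]))).round(4)[:,2])
E
```

```text
[[-0.    -0.975  0.221]
 [-0.002  0.221  0.975]
 [-1.     0.    -0.002]]
cam in tool [-0.1446  0.0765 -0.0007] 
 [[-0.001 -0.277  0.961]
 [ 0.001 -0.961 -0.277]
 [ 1.     0.001  0.001]]
jaw az 77.2342503906522
[array([ 0.4691, -0.067 ,  0.0565]), array([0.4099, 0.024 , 0.0009]), array([ 0.4441, -0.1739,  0.0019]), array([0.5055, 0.0802, 0.004 ])]
pts [0.0585 0.0614 0.063  0.0608 0.0562]
[array([ 0.4302, -0.07  , -0.0018]), array([ 4.115e-01,  2.870e-02, -1.000e-04]), array([ 0.4451, -0.1692, -0.0019]), array([0.4702, 0.0159, 0.0564])]
pts [0.0704 0.0575 0.0569 0.0568 0.0543]
```

```bash
cat >> h.py <<'E'
def plan2(pos,yaw):
    o=get_obs();R0=Rt(o);R=down(yaw)
    print('turn first',np.degrees(Ro.from_matrix(R0.T@R).as_rotvec()).round(2),'then shift mm',(R.T@(np.array(pos)-o['eef_pos'])*1000).round(1))
E
python3 - <<'E'
from h import *
plan2(case(.06,0,.25),99.65)
E
```

```text
turn first [-2.242e+01 -9.000e-02 -2.000e-02] then shift mm [ -11.3 -341.5 -698.8]
```

>>> carry_out:
  steps:
    - [255, 0, 0, 0, -7.5, 0, 0]
    - [255, 0, 0, 0, -7.5, 0, 0]
    - [255, 0, 0, 0, -7.4, 0, 0]
    - [255, -0.001, -0.0244, -0.05, 0, 0, 0]
    - [255, -0.001, -0.0244, -0.05, 0, 0, 0]
    - [255, -0.001, -0.0244, -0.05, 0, 0, 0]
    - [255, -0.001, -0.0244, -0.05, 0, 0, 0]
    - [255, -0.001, -0.0244, -0.05, 0, 0, 0]
    - [255, -0.001, -0.0244, -0.05, 0, 0, 0]
    - [255, -0.001, -0.0244, -0.05, 0, 0, 0]
  force: 20

```text
clock: 1.4
eef_pos: [0.3602, 0.2671, 0.2465]
eef_rot: [-0.456, 0.54, -0.456, -0.54]
contact_force: [0.1, -0.7, -0.4]
gripper_width: 0.004
```

>>> carry_out:
  steps:
    - [255, -0.001, -0.0244, -0.05, 0, 0, 0]
    - [255, -0.001, -0.0244, -0.05, 0, 0, 0]
    - [255, -0.001, -0.0244, -0.05, 0, 0, 0]
    - [255, -0.001, -0.0244, -0.05, 0, 0, 0]
    - [255, 0, -0.0244, -0.05, 0, 0, 0]
    - [255, 0, -0.0244, -0.05, 0, 0, 0]
    - [255, 0, -0.0244, -0.05, 0, 0, 0]
    - [255, 0, 0, 0, 0, 0, 0]
    - [255, 0, 0, 0, 0, 0, 0]

```text
clock: 2.52
eef_pos: [0.5863, -0.0476, 0.2502]
eef_rot: [0.456, -0.54, 0.456, 0.541]
contact_force: [0.2, -0.2, 0.4]
gripper_width: 0.005
```

Run:
```python
from h import *
st();shot('wrist','wrist1');
```

```text
t 2.525 tcp [ 0.5863 -0.0476  0.2502] F [ 0.18 -0.16  0.37] w 0.005
tip [ 0.5862 -0.0475  0.2332] case [ 0.0598 -0.0009  0.2502] jaw az 99.61 tilt 0.07
```

View pics/wrist1.png

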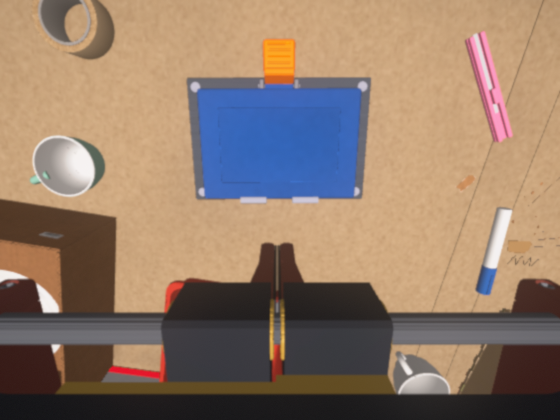

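Run:
```python
from h import *
v=load('wrist1');h=cv2.cvtColor(v['im'],cv2.COLOR_BGR2HSV)
m=cv2.inRange(h,(100,130,40),(125,255,255));m[230:]=0
ys,xs=np.where(m>0);k=(xs>180)&(xs<380);px=np.c_[xs,ys][k]
box=cv2.boxPoints(cv2.minAreaRect(px.astype(np.int32)));print(box)
for z in(.055,.058):
  q=tocase(onplane(v,box,z));print('lid',q.round(4).tolist(),q.mean(0))
m=cv2.inRange(h,(5,170,120),(19,255,255));m[120:]=0
ys,xs=np.where(m>0);k=(xs>240)&(xs<320);px=np.c_[xs,ys][k];print(px.min(0),px.max(0))
print('or',tocase(onplane(v,[[*px.min(0)],[*px.max(0)]],.046)).round(4))
D=tocase(bydepth(v,px))
for r in range(px[:,1].min(),px[:,1].max()+1,3):
  k=px[:,1]==r;print(r,k.sum(),np.median(D[k],0).round(4))
b=np.array([(195,87),(363,86),(202,191),(357,191)]);print('bolts',tocase(onplane(v,b,.008)).round(4).tolist(),onplane(v,b,.008).mean(0))
for p in((275,110),(275,150),(275,180),(220,150),(340,150),(150,60),(420,150),(192,140)):
  w=[(p[0]+i,p[1]+j) for i in range(-3,4) for j in range(-3,4)];print(p,tocase(np.median(bydepth(v,w),0)).round(4))
```

```text
[[198.  85.]
 [360.  85.]
 [360. 197.]
 [198. 197.]]
lid [[-0.0585, -0.0835, 0.055], [-0.0585, 0.0867, 0.055], [0.0621, 0.096, 0.055], [0.0621, -0.0922, 0.055]] [0.00178853 0.00174914 0.055     ]
lid [[-0.0581, -0.0827, 0.058], [-0.0582, 0.0859, 0.058], [0.0614, 0.0951, 0.058], [0.0614, -0.0914, 0.058]] [0.00162453 0.00172232 0.058     ]
[263  39] [294  82]
or [[-0.1038 -0.015   0.046 ]
 [-0.0626  0.0178  0.046 ]]
39 27 [-0.1037  0.0015  0.0465]
42 32 [-0.1007  0.001   0.0474]
45 32 [-0.098   0.001   0.0471]
48 32 [-0.0951  0.001   0.0473]
51 32 [-0.0923  0.001   0.0474]
54 32 [-0.0896  0.001   0.0468]
57 32 [-0.0867  0.0011  0.0472]
60 31 [-0.0839  0.0016  0.047 ]
63 31 [-0.0809  0.0016  0.0475]
66 31 [-0.0781  0.0016  0.0473]
69 31 [-0.0711  0.0014  0.0712]
72 30 [-0.0684  0.0009  0.0712]
75 29 [-0.0658  0.0014  0.0704]
78 29 [-0.0637  0.0015  0.0658]
81 28 [-0.0616  0.001   0.061 ]
bolts [[-0.062, -0.0986, 0.008], [-0.0632, 0.1025, 0.008], [0.0649, -0.0989, 0.008], [0.0649, 0.1048, 0.008]] [ 0.52791774 -0.05407428  0.008     ]
(275, 110) [[-0.0334 -0.0026  0.0593]]
(275, 150) [[ 0.0082 -0.0029  0.0589]]
(275, 180) [[ 0.0415 -0.0028  0.0583]]
(220, 150) [[ 0.0081 -0.0631  0.0582]]
(340, 150) [[0.0084 0.0692 0.0575]]
(150, 60) [[-0.093  -0.1523 -0.0006]]
(420, 150) [[ 0.0126  0.1846 -0.0003]]
(192, 140) [[-0.0002 -0.1076  0.0051]]
```

```bash
sed -i 's/^YAW=.*/YAW=9.65;C0=np.array([.5274,-.0552])/' h.py
python3 - <<'E'
from h import *
plan2(case(-.091,0,.075),99.65);st()
E
```

```text
turn first [ 0.02  0.02 -0.01] then shift mm [175.7 150.3   1.7]
t 2.575 tcp [ 0.5861 -0.047   0.2507] F [0.09 0.13 0.14] w 0.007
tip [ 0.5861 -0.047   0.2337] case [ 0.0593 -0.0017  0.2507] jaw az 99.67 tilt 0.03
```

>>> carry_out:
  steps:
    - [255, 0, 0.051, 0.0005, 0, 0, 0]
    - [255, 0, 0.05, 0.0005, 0, 0, 0]
    - [255, 0.03, 0.049, 0.0005, 0, 0, 0]
    - [255, 0.06, 0, 0, 0, 0, 0]
    - [255, 0.06, 0, 0, 0, 0, 0]
    - [255, 0.025, 0, 0, 0, 0, 0]
    - [255, 0, 0, 0, 0, 0, 0]
    - [255, 0, 0, 0, 0, 0, 0]

```text
clock: 3.58
eef_pos: [0.4391, -0.0709, 0.0777]
eef_rot: [-0.456, 0.541, -0.455, -0.54]
contact_force: [0.2, 0.3, 0.3]
gripper_width: 0.003
```

```bash
python3 -c "
from h import *
st()"
```

```text
t 3.575 tcp [ 0.4391 -0.0709  0.0777] F [0.19 0.27 0.29] w 0.003
tip [ 0.4392 -0.071   0.0607] case [-0.0896 -0.0007  0.0777] jaw az 99.7 tilt 0.18
```

>>> carry_out:
  steps:
    - [255, 0.002, 0, 0, 0, 0, 0]
    - [255, 0.002, 0, 0, 0, 0, 0]
    - [255, 0.002, 0, 0, 0, 0, 0]
    - [255, 0.002, 0, 0, 0, 0, 0]
    - [255, 0, 0, 0, 0, 0, 0]

```text
clock: 4.2
eef_pos: [0.4382, -0.0714, 0.0674]
eef_rot: [0.456, -0.54, 0.456, 0.54]
contact_force: [1.0, 0.8, -0.4]
gripper_width: 0.003
```

>>> carry_out:
  steps:
    - [255, 0.0015, 0, 0, 0, 0, 0]
    - [255, 0, 0, 0, 0, 0, 0]

```text
clock: 4.45
eef_pos: [0.4383, -0.0714, 0.066]
eef_rot: [0.456, -0.54, 0.456, 0.54]
contact_force: [-0.1, -0.4, 0.5]
gripper_width: 0.005
```

>>> carry_out:
  steps:
    - [255, 0.0015, 0, 0, 0, 0, 0]
    - [255, 0, 0, 0, 0, 0, 0]

```text
clock: 4.7
eef_pos: [0.4385, -0.0714, 0.065]
eef_rot: [-0.456, 0.54, -0.456, -0.54]
contact_force: [-1.4, 0.3, 2.5]
gripper_width: 0.005
```

>>> carry_out:
  steps:
    - [255, 0.0015, 0, 0, 0, 0, 0]
    - [255, 0, 0, 0, 0, 0, 0]

```text
clock: 4.95
eef_pos: [0.4379, -0.0716, 0.0638]
eef_rot: [0.456, -0.54, 0.457, 0.54]
contact_force: [-4.7, -0.7, 6.5]
gripper_width: 0.005
```

>>> carry_out:
  steps:
    - [255, 0.001, 0, 0, 0, 0, 0]
    - [255, 0, 0, 0, 0, 0, 0]

```text
clock: 5.2
eef_pos: [0.4377, -0.0716, 0.063]
eef_rot: [0.456, -0.54, 0.457, 0.54]
contact_force: [-6.3, -0.1, 8.0]
gripper_width: 0.004
```

>>> carry_out:
  steps:
    - [255, 0.001, 0, 0, 0, 0, 0]
    - [255, 0, 0, 0, 0, 0, 0]

```text
clock: 5.45
eef_pos: [0.4376, -0.0717, 0.0622]
eef_rot: [0.456, -0.54, 0.457, 0.54]
contact_force: [-8.3, -0.7, 10.2]
gripper_width: 0.004
```

>>> carry_out:
  steps:
    - [255, 0, 0.0015, 0, 0, 0, 0]
    - [255, 0, 0, 0, 0, 0, 0]

```text
clock: 5.7
eef_pos: [0.4373, -0.0718, 0.0623]
eef_rot: [-0.457, 0.541, -0.456, -0.54]
contact_force: [-1.5, 0.4, 5.3]
gripper_width: 0.005
```

>>> carry_out:
  steps:
    - [255, 0.0007, 0.001, 0, 0, 0, 0]
    - [255, 0, 0, 0, 0, 0, 0]

```text
clock: 5.95
eef_pos: [0.4367, -0.0719, 0.0615]
eef_rot: [-0.457, 0.541, -0.456, -0.539]
contact_force: [-0.1, 0.2, 5.0]
gripper_width: 0.004
```

Easing −x removes the drag. Continue at that ratio.

>>> carry_out:
  steps:
    - [255, 0.0008, 0.0005, 0, 0, 0, 0]
    - [255, 0, 0, 0, 0, 0, 0]

```text
clock: 6.2
eef_pos: [0.4364, -0.0719, 0.0609]
eef_rot: [-0.457, 0.541, -0.456, -0.539]
contact_force: [0.1, 0.7, 5.1]
gripper_width: 0.004
```

>>> carry_out:
  steps:
    - [255, 0.0008, 0.0007, 0, 0, 0, 0]
    - [255, 0, 0, 0, 0, 0, 0]

```text
clock: 6.45
eef_pos: [0.4359, -0.072, 0.0602]
eef_rot: [-0.457, 0.541, -0.455, -0.539]
contact_force: [0.6, 1.5, 5.3]
gripper_width: 0.004
```

```bash
python3 -c "
from h import *
st();shot('scene','sc2')
a=load('sc2')['im'];cv2.imwrite('pics/sc2c.png',cv2.resize(a[150:275,170:330],None,fx=4.5,fy=4.5))"
```

```text
t 6.45 tcp [ 0.4359 -0.072   0.0602] F [0.57 1.45 5.33] w 0.004
tip [ 0.436  -0.072   0.0432] case [-0.093  -0.0012  0.0602] jaw az 99.64 tilt 0.2
```

View pics/sc2c.png

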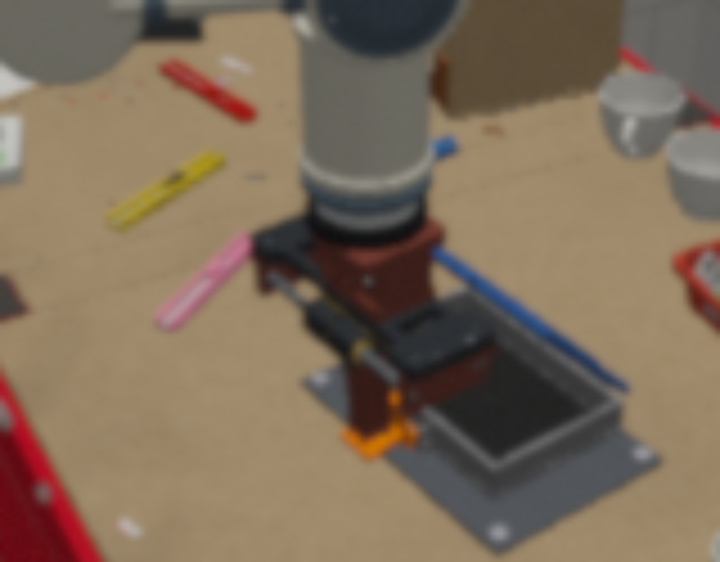

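```bash
python3 -c "
from h import *
o=get_obs();print(o['joint_positions'].round(3));plan2([.516,.352,.22],117)"
```

```text
[-2.410e-01 -3.130e-01  1.924e+00  1.000e-03  1.527e+00 -1.980e+00]
turn first [-17.36  -0.08   0.19] then shift mm [-159.8 -263.8  341.5]
```

>>> carry_out:
  steps:
    - [255, -0.01, 0, 0, 0, 0, 0]
    - [255, -0.05, 0.005, 0, 0, 0, 0]
    - [200, -0.055, 0.005, 0, -5.8, 0, 0]
    - [150, -0.045, 0, 0, -5.8, 0, 0]
    - [100, 0, 0, 0.0, -5.8, 0, 0]
    - [50, 0, -0.03, 0.045, 0, 0, 0]
    - [0, 0, -0.03, 0.045, 0, 0, 0]
    - [0, 0, -0.04, 0.045, 0, 0, 0]
    - [0, 0, -0.04, 0.045, 0, 0, 0]
    - [0, 0, -0.04, 0.045, 0, 0, 0]

```text
clock: 7.75
eef_pos: [0.483, 0.2104, 0.219]
eef_rot: [-0.369, 0.603, -0.369, -0.603]
contact_force: [1.1, -0.7, 0.4]
gripper_width: 0.876
```

>>> carry_out:
  steps:
    - [0, 0, -0.04, 0.045, 0, 0, 0]
    - [0, 0, -0.04, 0.045, 0, 0, 0]
    - [0, 0, -0.014, 0.026, 0, 0, 0]
    - [0, 0, 0, 0, 0, 0, 0]
    - [0, 0, 0, 0, 0, 0, 0]

```text
clock: 8.38
eef_pos: [0.5139, 0.3538, 0.2187]
eef_rot: [-0.369, 0.603, -0.37, -0.603]
contact_force: [-0.5, -0.5, -0.4]
gripper_width: 0.999
```

Run:
```python
from h import *
st();shot('wrist','wrist3');shot('scene','sc3')
```

```text
t 8.375 tcp [0.5139 0.3538 0.2187] F [-0.53 -0.51 -0.39] w 0.999
tip [0.5139 0.3538 0.2017] case [0.0553 0.4055 0.2187] jaw az 117.02 tilt 0.06
```

View pics/wrist3.png

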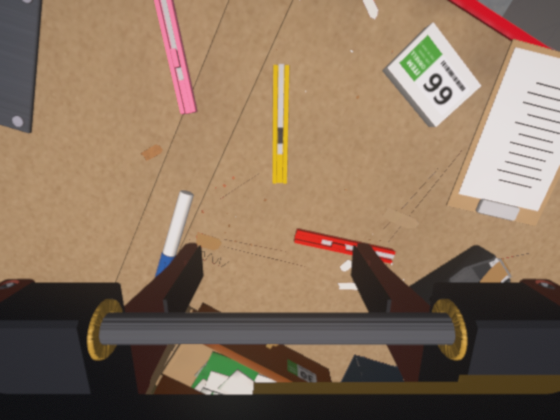

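View pics/sc3.png

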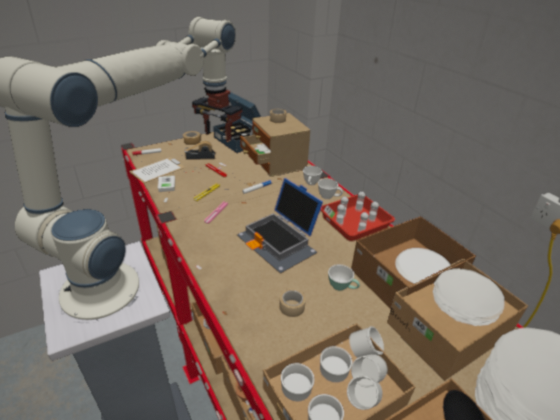

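Run:
```python
from h import *
v=load('wrist3');h=cv2.cvtColor(v['im'],cv2.COLOR_BGR2HSV)
m=cv2.inRange(h,(22,120,80),(34,255,255));m[220:]=0
m=cv2.morphologyEx(m,cv2.MORPH_CLOSE,np.ones((9,9)))
n,l,s,c=cv2.connectedComponentsWithStats(m);i=1+s[1:,4].argmax();print(s[i],c[i])
ys,xs=np.where(l==i);P=np.c_[xs,ys]
W=bydepth(v,P);print('z',np.percentile(W[:,2],[5,50,95]).round(4))
Q=onplane(v,P,.011)[:,:2]
(cx,cy),(w,hh),an=cv2.minAreaRect((Q*1e5).astype(np.int32).astype(np.float32));print('rect',cx/1e5,cy/1e5,w/1e5,hh/1e5,an)
cc=Q.mean(0);a=np.linalg.eigh(np.cov((Q-cc).T))[1][:,1];print(cc,np.degrees(np.arctan2(a[1],a[0])))
cv2.imwrite('pics/crop3.png',cv2.resize(v['im'][50:200,200:360],None,fx=4,fy=4,interpolation=cv2.INTER_CUBIC))
```

```text
[ 272   65   17  119 1806] [280.07973422 122.57807309]
z [0.0048 0.01   0.0126]
rect 0.4448201953125 0.32276310546875 0.128022353515625 0.01725373291015625 26.294221878051758
[0.44150821 0.3210416 ] -153.42800015811954
```

View pics/crop3.png

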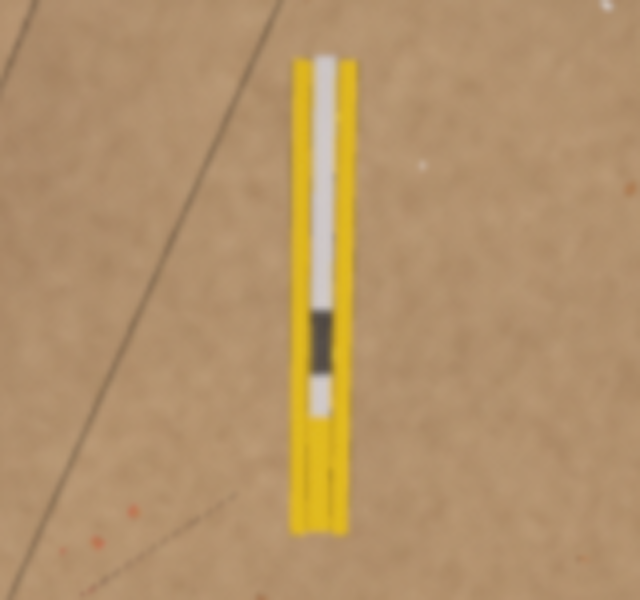

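Run:
```python
from h import *
plan2([.4446,.3226,.05],116.5)
```

```text
turn first [ 0.46 -0.02  0.01] then shift mm [169.3  76.    3.5]
```

>>> carry_out:
  steps:
    - [80, 0.02, 0.038, 0.0018, 0.46, 0, 0]
    - [80, 0.05, 0.038, 0.0018, 0, 0, 0]
    - [80, 0.05, 0, 0, 0, 0, 0]
    - [80, 0.049, 0, 0, 0, 0, 0]
    - [80, 0, 0, 0, 0, 0, 0]
    - [80, 0, 0, 0, 0, 0, 0]

```text
clock: 9.22
eef_pos: [0.4458, 0.3236, 0.0526]
eef_rot: [-0.373, 0.602, -0.371, -0.601]
contact_force: [0.5, 0.5, 0.2]
gripper_width: 0.685
```

Run:
```python
from h import *
st();plan2([.4446,.3226,.020],116.5)
```

```text
t 9.225 tcp [0.4458 0.3236 0.0526] F [0.47 0.55 0.23] w 0.685
tip [0.4458 0.3237 0.0356] case [-0.017   0.3871  0.0526] jaw az 116.52 tilt 0.17
turn first [0.02 0.01 0.17] then shift mm [32.6  1.5 -0.4]
```

>>> carry_out:
  steps:
    - [80, 0.015, 0.0005, 0, 0, 0, 0]
    - [80, 0.01, 0, 0, 0, 0, 0]
    - [80, 0.002, 0, 0, 0, 0, 0]
    - [80, 0, 0, 0, 0, 0, 0]
    - [80, 0, 0, 0, 0, 0, 0]

```text
clock: 9.85
eef_pos: [0.4444, 0.3235, 0.0235]
eef_rot: [-0.372, 0.602, -0.372, -0.601]
contact_force: [-0.6, -0.1, -0.7]
gripper_width: 0.687
```

Run:
```python
from h import *
st();plan2([.4446,.3226,.020],116.5)
```

```text
t 9.85 tcp [0.4444 0.3235 0.0235] F [-0.57 -0.14 -0.73] w 0.687
tip [0.4444 0.3235 0.0065] case [-0.0183  0.3873  0.0235] jaw az 116.58 tilt 0.03
turn first [0.08 0.   0.03] then shift mm [ 3.5  0.3 -0.9]
```

>>> carry_out:
  steps:
    - [80, 0.003, 0, -0.0005, 0, 0, 0]
    - [80, 0, 0, 0, 0, 0, 0]
    - [255, 0, 0, 0, 0, 0, 0]
    - [255, 0, 0, 0, 0, 0, 0]
    - [255, 0, 0, 0, 0, 0, 0]
    - [255, 0, 0, 0, 0, 0, 0]
    - [255, 0, 0, 0, 0, 0, 0]
  force: 20

```text
clock: 10.72
eef_pos: [0.4445, 0.3229, 0.0201]
eef_rot: [-0.372, 0.602, -0.372, -0.602]
contact_force: [-0.6, -0.4, -1.0]
gripper_width: 0.202
```

>>> carry_out:
  steps:
    - [255, -0.02, 0, 0, 0, 0, 0]
    - [255, -0.04, 0, 0, 0, 0, 0]
    - [255, -0.05, 0, 0, 0, 0, 0]
    - [255, -0.05, 0, 0, 0, 0, 0]
    - [255, -0.03, 0, 0, 0, 0, 0]
    - [255, 0, 0, 0, 0, 0, 0]

```text
clock: 11.48
eef_pos: [0.4454, 0.3236, 0.2146]
eef_rot: [-0.374, 0.603, -0.369, -0.6]
contact_force: [0.6, -0.5, -1.7]
gripper_width: 0.201
```

Run:
```python
from h import *
st();shot('wrist','wrist4');shot('side','side4')
v=load('side4')['im'];cv2.imwrite('pics/side4c.png',cv2.resize(v[100:300,180:450],None,fx=2.9,fy=2.9))
plan2(case(-.026,0,.2),9.65)
```

```text
t 11.475 tcp [0.4454 0.3236 0.2146] F [ 0.59 -0.54 -1.73] w 0.201
tip [0.4455 0.3237 0.1976] case [-0.0173  0.3872  0.2146] jaw az 116.58 tilt 0.41
turn first [ 1.0692e+02 -2.0000e-02 -1.0000e-02] then shift mm [   9.6 -386.6   -7.4]
```

View pics/wrist4.png

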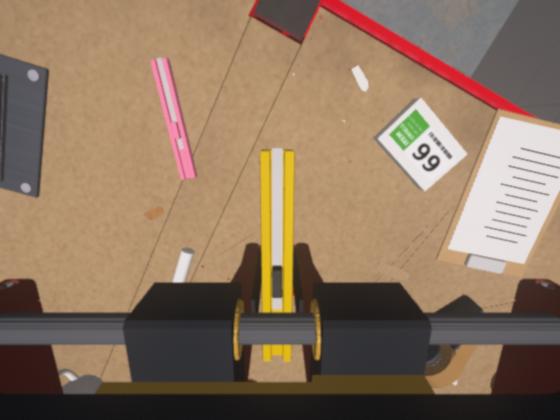

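View pics/side4c.png

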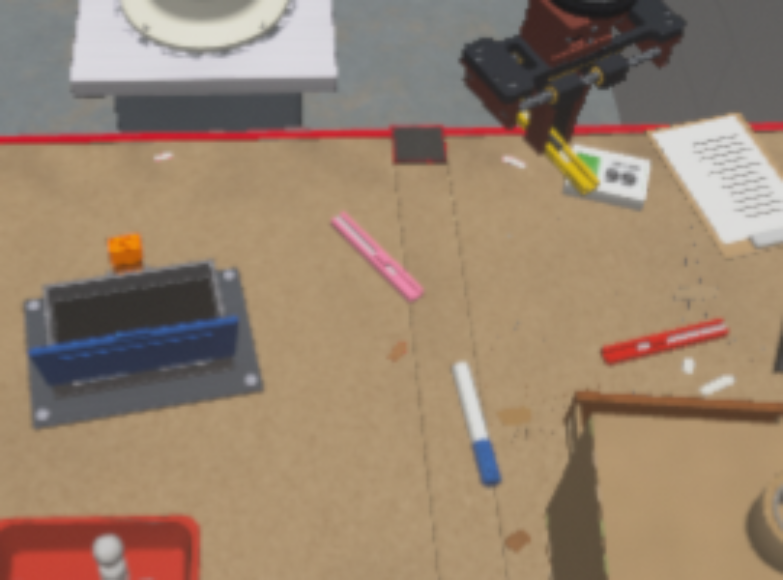

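>>> carry_out:
  steps:
    - [255, 0, 0, 0, 10, 0, 0]
    - [255, 0, 0, 0, 10, 0, 0]
    - [255, 0, 0, 0, 10, 0, 0]
    - [255, 0, 0, 0, 10, 0, 0]
    - [255, 0, 0, 0, 10, 0, 0]
    - [255, 0, 0, 0, 10, 0, 0]
    - [255, 0, 0, 0, 10, 0, 0]
    - [255, 0, 0, 0, 10, 0, 0]
    - [255, 0, 0, 0, 10, 0, 0]
    - [255, 0, 0, 0, 10, 0, 0]

```text
clock: 12.82
eef_pos: [0.4437, 0.3225, 0.2072]
eef_rot: [0.699, -0.101, 0.701, 0.099]
contact_force: [1.0, -0.3, -1.2]
gripper_width: 0.199
```

>>> carry_out:
  steps:
    - [255, 0, 0, 0, 6.9, 0, 0]
    - [255, 0, -0.03, -0.0007, 0, 0, 0]
    - [255, 0, -0.05, -0.001, 0, 0, 0]
    - [255, 0, -0.055, -0.001, 0, 0, 0]
    - [255, 0, -0.055, -0.001, 0, 0, 0]
    - [255, 0, -0.055, -0.001, 0, 0, 0]
    - [255, 0, -0.055, -0.001, 0, 0, 0]
    - [255, 0, -0.05, -0.001, 0, 0, 0]
    - [255, 0, -0.036, -0.001, 0, 0, 0]
    - [255, 0, 0, 0, 0, 0, 0]

```text
clock: 14.08
eef_pos: [0.5009, -0.0609, 0.2073]
eef_rot: [0.703, -0.058, 0.706, 0.059]
contact_force: [0.1, 1.1, -0.8]
gripper_width: 0.201
```

>>> carry_out:
  steps:
    - [255, 0, 0, 0, 0, 0, 0]

```text
clock: 14.2
eef_pos: [0.5011, -0.0584, 0.2084]
eef_rot: [0.704, -0.059, 0.706, 0.06]
contact_force: [-0.3, -0.5, -1.7]
gripper_width: 0.2
```

Run:
```python
from h import *
st();shot('wrist','wrist5');print(get_obs()['joint_positions'].round(2))
plan2(case(-.026,0,.09),9.65)
```

```text
t 14.2 tcp [ 0.5011 -0.0584  0.2084] F [-0.33 -0.5  -1.72] w 0.2
tip [ 0.5011 -0.0583  0.1914] case [-0.0264  0.0013  0.2084] jaw az 9.67 tilt 0.17
[-0.18 -0.17  1.54  0.    1.77 -0.35]
turn first [ 0.07 -0.1  -0.07] then shift mm [118.9  -1.7   0.2]
```

View pics/wrist5.png

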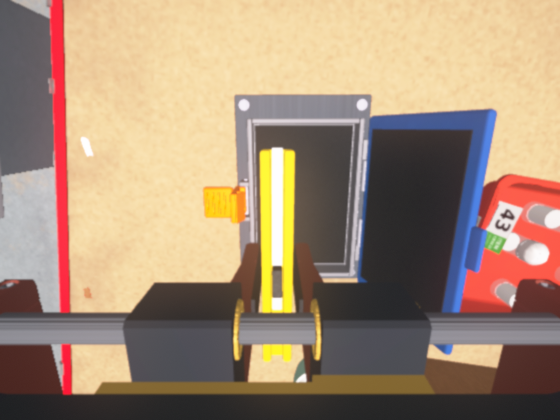

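Run:
```python
from h import *
v=load('wrist5')
print('rim',tocase(onplane(v,[(249,120),(363,120),(357,276),(306,276)],.0495)).round(4).tolist())
print('cutter far end',tocase(onplane(v,[(262,150),(294,150)],.205)).round(4).tolist(), tocase(onplane(v,[(264,360),(290,360)],.205)).round(4).tolist())
print('bolts',tocase(onplane(v,[(244,104),(362,104)],.008)).round(4).tolist())
```

```text
rim [[-0.0542, 0.0831, 0.0495], [0.056, 0.0832, 0.0495], [0.0626, -0.0837, 0.0495], [0.0055, -0.0838, 0.0495]]
cutter far end [[-0.0343, 0.0659, 0.205], [-0.0188, 0.0659, 0.205]] [[-0.0346, -0.0573, 0.205], [-0.0191, -0.0573, 0.205]]
bolts [[-0.063, 0.1005, 0.008], [0.0649, 0.1007, 0.008]]
```

>>> carry_out:
  steps:
    - [255, 0.04, -0.001, 0, 0, 0, 0]
    - [255, 0.045, 0, 0, 0, 0, 0]
    - [255, 0.045, 0, 0, 0, 0, 0]
    - [255, 0.012, 0, 0, 0, 0, 0]
    - [255, 0, 0, 0, 0, 0, 0]
    - [255, 0, 0, 0, 0, 0, 0]

```text
clock: 15.0
eef_pos: [0.5032, -0.0598, 0.0706]
eef_rot: [0.706, -0.06, 0.703, 0.059]
contact_force: [0.0, -1.0, -1.5]
gripper_width: 0.201
```

Run:
```python
from h import *
st()
```

```text
t 15.0 tcp [ 0.5032 -0.0598  0.0706] F [ 0.03 -1.04 -1.5 ] w 0.201
tip [ 0.5032 -0.0598  0.0536] case [-0.0247 -0.0005  0.0706] jaw az 9.7 tilt 0.21
```

>>> carry_out:
  steps:
    - [255, 0.008, 0, 0, 0, 0, 0]
    - [255, 0.006, 0, 0, 0, 0, 0]
    - [255, 0.003, 0, 0, 0, 0, 0]
    - [255, 0, 0, 0, 0, 0, 0]
    - [255, 0, 0, 0, 0, 0, 0]

```text
clock: 15.62
eef_pos: [0.5019, -0.0599, 0.0512]
eef_rot: [0.705, -0.06, 0.705, 0.06]
contact_force: [-0.2, 0.5, -0.3]
gripper_width: 0.2
```

>>> carry_out:
  steps:
    - [255, 0.002, 0, 0, 0, 0, 0]
    - [255, 0, 0, 0, 0, 0, 0]

```text
clock: 15.88
eef_pos: [0.5018, -0.0599, 0.049]
eef_rot: [0.705, -0.06, 0.705, 0.06]
contact_force: [-0.1, -0.1, -1.0]
gripper_width: 0.205
```

>>> carry_out:
  steps:
    - [255, 0.002, 0, 0, 0, 0, 0]
    - [255, 0, 0, 0, 0, 0, 0]

```text
clock: 16.12
eef_pos: [0.5018, -0.0598, 0.0469]
eef_rot: [0.704, -0.06, 0.705, 0.06]
contact_force: [0.5, 0.1, -1.2]
gripper_width: 0.206
```

>>> carry_out:
  steps:
    - [255, 0.001, 0, 0, 0, 0, 0]
    - [255, 0, 0, 0, 0, 0, 0]

```text
clock: 16.38
eef_pos: [0.5019, -0.0599, 0.0463]
eef_rot: [0.705, -0.06, 0.705, 0.06]
contact_force: [-0.2, -0.2, -0.1]
gripper_width: 0.202
```

>>> carry_out:
  steps:
    - [255, 0.001, 0, 0, 0, 0, 0]
    - [255, 0, 0, 0, 0, 0, 0]

```text
clock: 16.62
eef_pos: [0.502, -0.0599, 0.0463]
eef_rot: [0.705, -0.06, 0.704, 0.06]
contact_force: [-3.0, 0.5, 5.9]
gripper_width: 0.204
```

>>> carry_out:
  steps:
    - [191, -0.001, 0, 0, 0, 0, 0]
    - [191, 0, 0, 0, 0, 0, 0]
    - [191, 0, 0, 0, 0, 0, 0]
    - [191, 0, 0, 0, 0, 0, 0]
    - [191, -0.01, 0, 0, 0, 0, 0]
    - [191, -0.02, 0, 0, 0, 0, 0]
    - [191, -0.05, 0, 0, 0, 0, 0]
    - [191, -0.05, 0, 0, 0, 0, 0]
    - [191, -0.03, 0, 0, 0, 0, 0]
    - [191, 0, 0, 0, 0, 0, 0]

```text
clock: 17.88
eef_pos: [0.5032, -0.0601, 0.211]
eef_rot: [0.707, -0.06, 0.702, 0.059]
contact_force: [0.8, 0.9, -0.5]
gripper_width: 0.25
```

Run:
```python
from h import *
st();shot('side','side6');v=shot('scene','sc6')[0];cv2.imwrite('pics/sc6c.png',cv2.resize(v[150:275,170:330],None,fx=4.5,fy=4.5))
v=load('side6')['im'];cv2.imwrite('pics/side6c.png',cv2.resize(v[100:300,180:450],None,fx=2.9,fy=2.9))
```

```text
t 17.875 tcp [ 0.5032 -0.0601  0.211 ] F [ 0.75  0.94 -0.49] w 0.25
tip [ 0.5034 -0.0601  0.194 ] case [-0.0247 -0.0008  0.211 ] jaw az 9.68 tilt 0.45
```

View pics/sc6c.png

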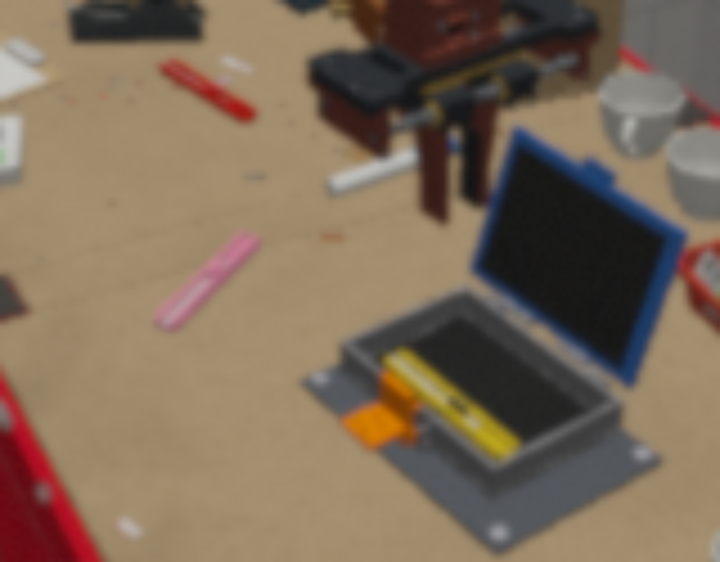

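View pics/side6c.png

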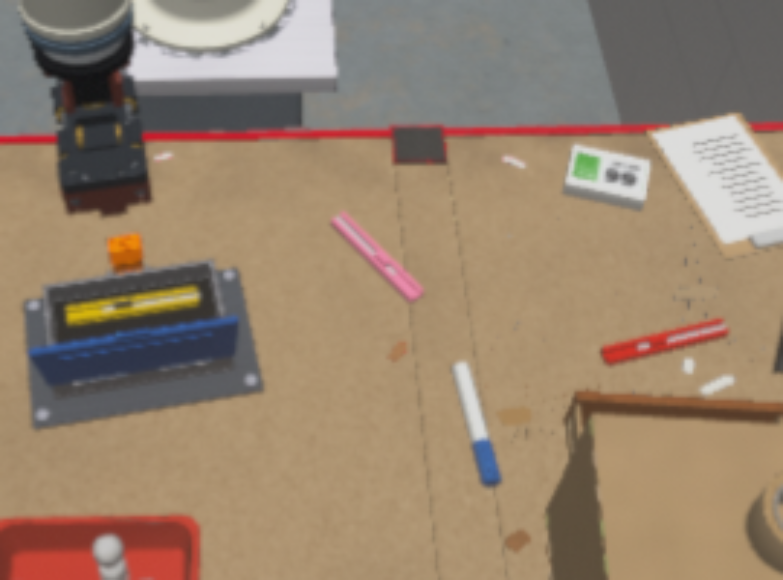

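>>> carry_out:
  steps:
    - [255, -0.03, 0, 0, 0, 0, 0]
    - [255, 0, 0, 0.03, 0, 0, 0]
    - [255, 0, 0, 0.05, 0, 0, 0]
    - [255, 0, 0, 0.05, 0, 0, 0]
    - [255, 0, 0, 0.04, 0, 0, 0]
    - [255, 0.03, 0, 0, 0, 0, 0]
    - [255, 0.05, 0, 0, 0, 0, 0]
    - [255, 0, 0, 0, 0, 0, 0]
    - [255, 0, 0, 0, 0, 0, 0]

```text
clock: 19.1
eef_pos: [0.6695, -0.0313, 0.157]
eef_rot: [0.705, -0.06, 0.705, 0.06]
contact_force: [0.3, 0.2, 0.6]
gripper_width: 0.004
```

Run:
```python
from h import *
st();plan2(case(.13,0,.152),9.65)
v=shot('scene','sc7')[0];cv2.imwrite('pics/sc7c.png',cv2.resize(v[110:275,170:370],None,fx=4,fy=4))
shot('wrist','wrist7')
H=(.0615,.0555);off=.004;prev=None
for th,r in [(1.9,.09),(1.57,.085),(1.4,.085),(1.2,.085),(1.0,.088),(.8,.091),(.6,.096),(.45,.1),(.3,.103),(.2,.105),(.14,.105),(.08,.105),(.03,.105),(0,.105)]:
    C=np.array([H[0]-r*np.cos(th)+off*np.sin(th)+.0135,H[1]+r*np.sin(th)+off*np.cos(th)+.017])
    print(th,'TCP x,z',C.round(4),'' if prev is None else ('d tool z,x mm',((C-prev)*[1000,-1000]).round(1)));prev=C
```

```text
t 19.1 tcp [ 0.6695 -0.0313  0.157 ] F [0.32 0.16 0.58] w 0.004
tip [ 0.6695 -0.0313  0.14  ] case [ 0.1441 -0.0003  0.157 ] jaw az 9.67 tilt 0.01
turn first [0.02 0.01 0.  ] then shift mm [  5.    0.3 -14.1]
1.9 TCP x,z [0.1079 0.1564] 
1.57 TCP x,z [0.0789 0.1575] ('d tool z,x mm', array([-28.9,  -1.1]))
1.4 TCP x,z [0.0645 0.1569] ('d tool z,x mm', array([-14.4,   0.6]))
1.2 TCP x,z [0.0479 0.1532] ('d tool z,x mm', array([-16.6,   3.8]))
1.0 TCP x,z [0.0308 0.1487] ('d tool z,x mm', array([-17.1,   4.5]))
0.8 TCP x,z [0.0145 0.1406] ('d tool z,x mm', array([-16.4,   8.1]))
0.6 TCP x,z [-0.002  0.13 ] ('d tool z,x mm', array([-16.4,  10.6]))
0.45 TCP x,z [-0.0133  0.1196] ('d tool z,x mm', array([-11.3,  10.4]))
0.3 TCP x,z [-0.0222  0.1068] ('d tool z,x mm', array([-8.9, 12.8]))
0.2 TCP x,z [-0.0271  0.0973] ('d tool z,x mm', array([-4.9,  9.5]))
0.14 TCP x,z [-0.0284  0.0911] ('d tool z,x mm', array([-1.3,  6.2]))
0.08 TCP x,z [-0.0293  0.0849] ('d tool z,x mm', array([-0.9,  6.2]))
0.03 TCP x,z [-0.0298  0.0796] ('d tool z,x mm', array([-0.5,  5.2]))
0 TCP x,z [-0.03    0.0765] ('d tool z,x mm', array([-0.2,  3.1]))
```

View pics/sc7c.png

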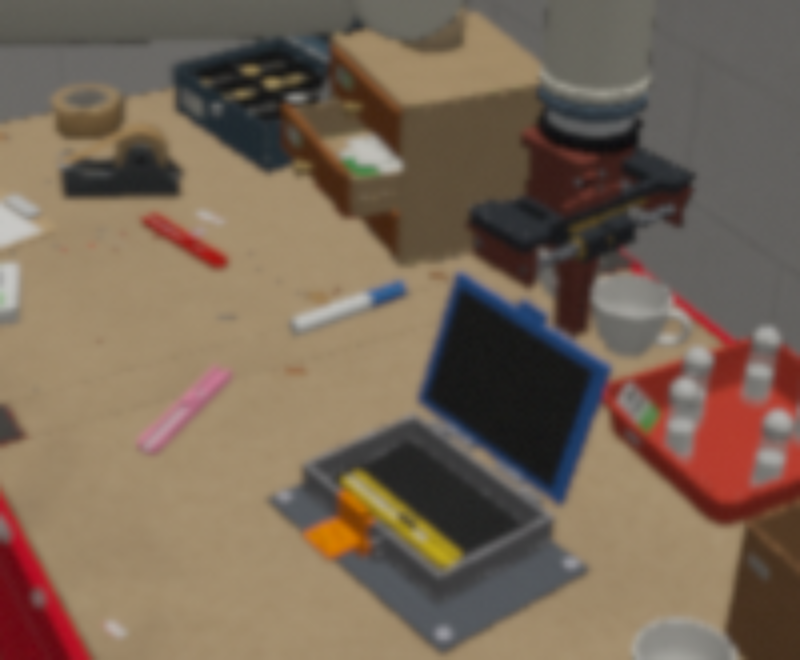

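View pics/wrist7.png

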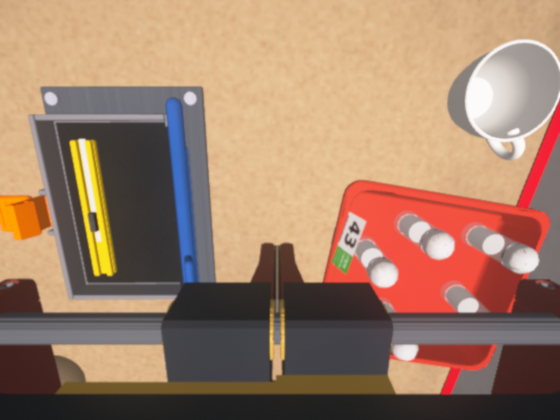

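>>> carry_out:
  steps:
    - [255, 0, 0, -0.011, 0, 0, 0]
    - [255, 0, 0, -0.011, 0, 0, 0]
    - [255, 0, 0, -0.011, 0, 0, 0]
    - [255, 0, 0, -0.011, 0, 0, 0]
    - [255, 0, 0, -0.011, 0, 0, 0]
    - [255, 0, 0, -0.01, 0, 0, 0]
    - [255, 0, 0, 0, 0, 0, 0]

```text
clock: 20.08
eef_pos: [0.6048, -0.0424, 0.1562]
eef_rot: [0.705, -0.06, 0.705, 0.06]
contact_force: [0.5, 0.1, 1.3]
gripper_width: 0.006
```

Run:
```python
from h import *
st()
v=shot('scene','sc8')[0];cv2.imwrite('pics/sc8c.png',cv2.resize(v[110:275,170:370],None,fx=4,fy=4))
```

```text
t 20.075 tcp [ 0.6048 -0.0424  0.1562] F [0.5  0.12 1.27] w 0.006
tip [ 0.6048 -0.0424  0.1392] case [ 0.0784 -0.0003  0.1562] jaw az 9.66 tilt 0.01
```

View pics/sc8c.png

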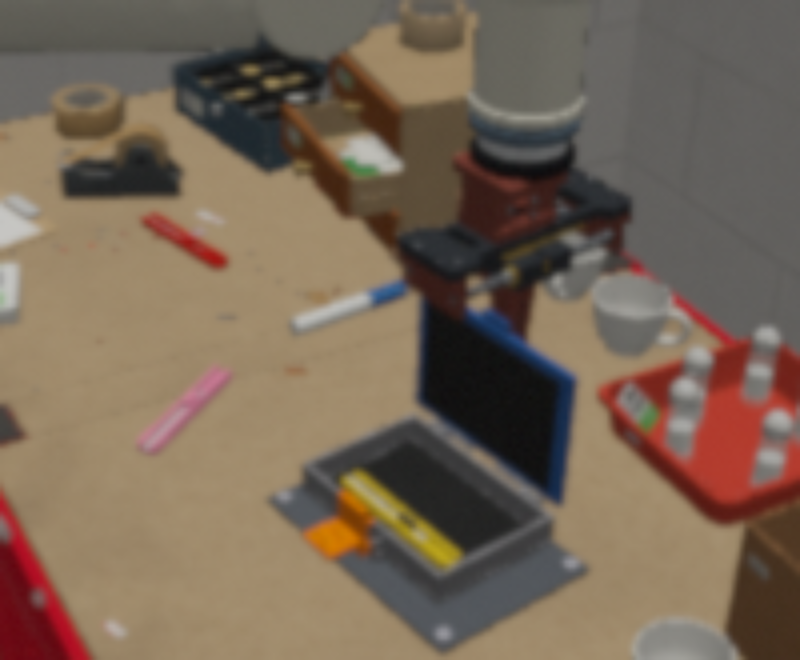

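>>> carry_out:
  steps:
    - [255, 0, 0, -0.014, 0, 0, 0]
    - [255, 0.003, 0, -0.016, 0, 0, 0]
    - [255, 0.0045, 0, -0.017, 0, 0, 0]
    - [255, 0.004, 0, -0.008, 0, 0, 0]
    - [255, 0.004, 0, -0.008, 0, 0, 0]
    - [255, 0.005, 0, -0.008, 0, 0, 0]
    - [255, 0.0055, 0, -0.008, 0, 0, 0]
    - [255, 0, 0, 0, 0, 0, 0]

```text
clock: 21.12
eef_pos: [0.5267, -0.0556, 0.1295]
eef_rot: [0.704, -0.059, 0.705, 0.06]
contact_force: [0.0, -0.6, 0.7]
gripper_width: 0.005
```

>>> carry_out:
  steps:
    - [255, 0.005, 0, -0.006, 0, 0, 0]
    - [255, 0.005, 0, -0.0055, 0, 0, 0]
    - [255, 0.006, 0, -0.0045, 0, 0, 0]
    - [255, 0.006, 0, -0.0045, 0, 0, 0]
    - [255, 0, 0, 0, 0, 0, 0]
    - [255, 0, 0, 0, 0, 0, 0]

```text
clock: 21.88
eef_pos: [0.5071, -0.059, 0.1081]
eef_rot: [0.704, -0.06, 0.705, 0.06]
contact_force: [-0.2, 0.0, 1.0]
gripper_width: 0.005
```

Run:
```python
from h import *
st()
v=shot('scene','sc9')[0];cv2.imwrite('pics/sc9c.png',cv2.resize(v[110:275,170:370],None,fx=4,fy=4))
```

```text
t 21.875 tcp [ 0.5071 -0.059   0.1081] F [-0.24  0.01  0.98] w 0.005
tip [ 0.5071 -0.059   0.0911] case [-0.0207 -0.0003  0.1081] jaw az 9.67 tilt 0.03
```

View pics/sc9c.png

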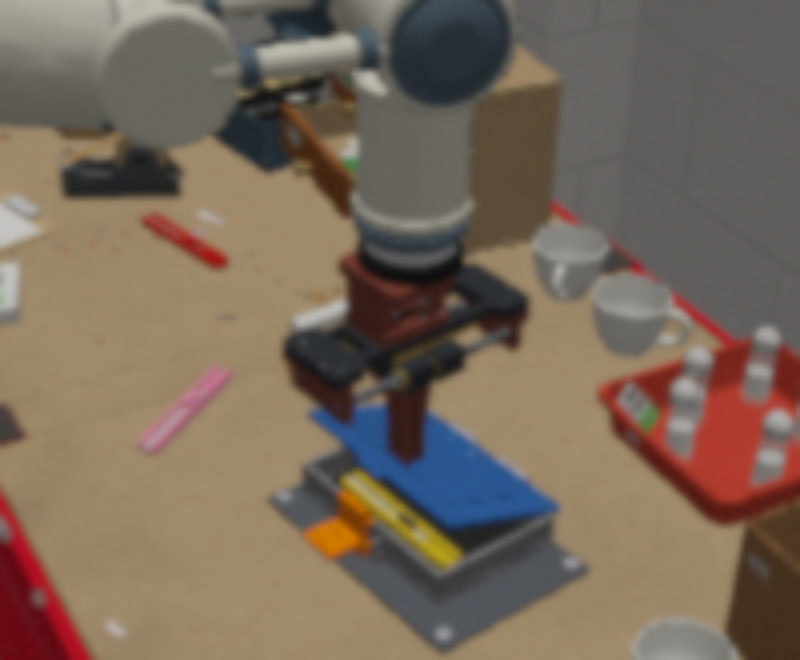

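>>> carry_out:
  steps:
    - [255, 0.005, 0, -0.004, 0, 0, 0]
    - [255, 0.005, 0, -0.003, 0, 0, 0]
    - [255, 0.005, 0, -0.002, 0, 0, 0]
    - [255, 0, 0, 0, 0, 0, 0]

```text
clock: 22.42
eef_pos: [0.4979, -0.0605, 0.0924]
eef_rot: [0.704, -0.06, 0.705, 0.06]
contact_force: [-0.1, 0.8, 1.8]
gripper_width: 0.004
```

>>> carry_out:
  steps:
    - [255, 0.002, 0, 0, 0, 0, 0]
    - [255, 0, 0, 0, 0, 0, 0]

```text
clock: 22.68
eef_pos: [0.498, -0.0605, 0.0908]
eef_rot: [0.704, -0.06, 0.705, 0.06]
contact_force: [-2.1, 0.3, 1.2]
gripper_width: 0.006
```

>>> carry_out:
  steps:
    - [255, 0.002, 0, 0, 0, 0, 0]
    - [255, 0, 0, 0, 0, 0, 0]

```text
clock: 22.92
eef_pos: [0.4981, -0.0605, 0.0888]
eef_rot: [0.704, -0.06, 0.705, 0.06]
contact_force: [-2.4, -0.3, 1.7]
gripper_width: 0.008
```

>>> carry_out:
  steps:
    - [255, 0.002, 0, 0, 0, 0, 0]
    - [255, 0, 0, 0, 0, 0, 0]

```text
clock: 23.18
eef_pos: [0.4988, -0.0604, 0.0871]
eef_rot: [0.705, -0.06, 0.704, 0.06]
contact_force: [-0.3, -0.7, 0.7]
gripper_width: 0.007
```

>>> carry_out:
  steps:
    - [255, 0.002, 0, -0.0005, 0, 0, 0]
    - [255, 0, 0, 0, 0, 0, 0]

```text
clock: 23.42
eef_pos: [0.4985, -0.0605, 0.0856]
eef_rot: [0.705, -0.06, 0.704, 0.06]
contact_force: [1.4, 0.4, 2.3]
gripper_width: 0.007
```

>>> carry_out:
  steps:
    - [255, 0.0015, 0, -0.0005, 0, 0, 0]
    - [255, 0, 0, 0, 0, 0, 0]

```text
clock: 23.68
eef_pos: [0.4984, -0.0605, 0.0845]
eef_rot: [0.706, -0.06, 0.704, 0.06]
contact_force: [2.7, 1.1, 5.1]
gripper_width: 0.003
```

>>> carry_out:
  steps:
    - [255, 0.001, 0, 0, 0, 0, 0]
    - [255, 0, 0, 0, 0, 0, 0]

```text
clock: 23.92
eef_pos: [0.4982, -0.0605, 0.0835]
eef_rot: [0.705, -0.06, 0.704, 0.06]
contact_force: [1.9, 1.7, 5.5]
gripper_width: 0.003
```

>>> carry_out:
  steps:
    - [255, 0.001, 0, 0, 0, 0, 0]
    - [255, 0, 0, 0, 0, 0, 0]

```text
clock: 24.18
eef_pos: [0.4982, -0.0606, 0.0827]
eef_rot: [0.705, -0.06, 0.704, 0.06]
contact_force: [1.4, 1.8, 7.2]
gripper_width: 0.007
```

>>> carry_out:
  steps:
    - [255, 0.001, 0, 0, 0, 0, 0]
    - [255, 0, 0, 0, 0, 0, 0]

```text
clock: 24.42
eef_pos: [0.4981, -0.0606, 0.0819]
eef_rot: [0.705, -0.06, 0.704, 0.06]
contact_force: [0.8, 1.1, 7.6]
gripper_width: 0.003
```

>>> carry_out:
  steps:
    - [255, 0.001, 0, 0, 0, 0, 0]
    - [255, 0, 0, 0, 0, 0, 0]

```text
clock: 24.68
eef_pos: [0.4981, -0.0606, 0.081]
eef_rot: [0.705, -0.06, 0.704, 0.06]
contact_force: [-0.1, 1.1, 8.3]
gripper_width: 0.008
```

>>> carry_out:
  steps:
    - [255, 0.001, 0, 0, 0, 0, 0]
    - [255, 0, 0, 0, 0, 0, 0]

```text
clock: 24.92
eef_pos: [0.498, -0.0606, 0.0803]
eef_rot: [0.705, -0.06, 0.704, 0.06]
contact_force: [-0.4, 0.8, 9.3]
gripper_width: 0.002
```

>>> carry_out:
  steps:
    - [255, 0.001, 0, 0, 0, 0, 0]
    - [255, 0, 0, 0, 0, 0, 0]

```text
clock: 25.18
eef_pos: [0.4979, -0.0606, 0.0784]
eef_rot: [0.705, -0.06, 0.704, 0.06]
contact_force: [1.3, 0.4, 4.0]
gripper_width: 0.007
```

>>> carry_out:
  steps:
    - [255, 0.001, 0, 0, 0, 0, 0]
    - [255, 0, 0, 0, 0, 0, 0]

```text
clock: 25.42
eef_pos: [0.4972, -0.0606, 0.0761]
eef_rot: [0.704, -0.06, 0.705, 0.06]
contact_force: [0.6, -0.0, 2.2]
gripper_width: 0.01
```

>>> carry_out:
  steps:
    - [255, 0.001, 0, 0, 0, 0, 0]
    - [255, 0, 0, 0, 0, 0, 0]

```text
clock: 25.68
eef_pos: [0.4973, -0.0606, 0.0756]
eef_rot: [0.704, -0.06, 0.705, 0.06]
contact_force: [-1.0, 0.4, 4.0]
gripper_width: 0.005
```

>>> carry_out:
  steps:
    - [255, 0.001, 0, 0, 0, 0, 0]
    - [255, 0, 0, 0, 0, 0, 0]

```text
clock: 25.92
eef_pos: [0.4973, -0.0607, 0.075]
eef_rot: [0.704, -0.06, 0.705, 0.06]
contact_force: [-1.7, 0.1, 6.6]
gripper_width: 0.007
```

>>> carry_out:
  steps:
    - [255, 0.001, 0, 0, 0, 0, 0]
    - [255, 0, 0, 0, 0, 0, 0]

```text
clock: 26.18
eef_pos: [0.4973, -0.0607, 0.0745]
eef_rot: [0.705, -0.06, 0.705, 0.06]
contact_force: [-3.7, -0.2, 8.4]
gripper_width: 0.005
```

>>> carry_out:
  steps:
    - [255, 0.001, 0, 0, 0, 0, 0]
    - [255, 0, 0, 0, 0, 0, 0]

```text
clock: 26.42
eef_pos: [0.4973, -0.0607, 0.074]
eef_rot: [0.705, -0.06, 0.705, 0.06]
contact_force: [-4.7, 0.3, 11.2]
gripper_width: 0.005
```

Firmly on the stop. Retreat upward slowly, then away.

>>> carry_out:
  steps:
    - [255, -0.005, 0, 0, 0, 0, 0]
    - [255, -0.01, 0, 0, 0, 0, 0]
    - [255, -0.03, 0, 0, 0, 0, 0]
    - [255, -0.05, 0, 0, 0, 0, 0]
    - [255, -0.05, 0, 0, 0, 0, 0]
    - [255, -0.05, 0, 0, 0, 0, 0]
    - [255, 0, 0, 0, 0, 0, 0]
    - [255, 0, 0, 0, 0, 0, 0]
    - [255, 0, 0, 0, 0, 0, 0]
    - [255, 0, 0, 0, 0, 0, 0]

```text
clock: 27.68
eef_pos: [0.497, -0.0605, 0.266]
eef_rot: [0.704, -0.059, 0.706, 0.06]
contact_force: [0.2, 1.0, -0.6]
gripper_width: 0.011
```

>>> carry_out:
  steps:
    - [255, 0, -0.03, 0, 0, 0, 0]
    - [255, 0, -0.05, 0, 0, 0, 0]
    - [255, 0, -0.05, 0, 0, 0, 0]
    - [255, 0, 0, 0, 0, 0, 0]
    - [255, 0, 0, 0, 0, 0, 0]

```text
clock: 28.3
eef_pos: [0.5191, -0.1884, 0.267]
eef_rot: [0.704, -0.059, 0.705, 0.06]
contact_force: [-0.2, 0.3, 0.6]
gripper_width: 0.003
```

Run:
```python
from h import *
st()
v=shot('scene','sc10')[0];cv2.imwrite('pics/sc10c.png',cv2.resize(v[130:330,170:370],None,fx=3,fy=3))
shot('wrist','wrist10');shot('side','side10')
for n in('sc10','wrist10','side10'):
  u=load(n)
  for x in(-.045,0,.045): 
    q=proj(u,[case(x,y,.0585) for y in np.linspace(-.06,.06,9)]).round().astype(int)
    k=(q[:,0]>=0)&(q[:,0]<560)&(q[:,1]>=0)&(q[:,1]<420);q=q[k]
    if len(q):print(n,x,np.median(bydepth(u,q)[:,2]).round(4),'vs')
u=load('side0');print([np.median(bydepth(u,proj(u,[case(x,y,.0585) for y in np.linspace(-.06,.06,9)]).round())[:,2]).round(4) for x in(-.045,0,.045)])
```

```text
t 28.3 tcp [ 0.5191 -0.1884  0.267 ] F [-0.18  0.27  0.65] w 0.003
tip [ 0.5191 -0.1884  0.25  ] case [-0.0305 -0.1299  0.267 ] jaw az 9.65 tilt 0.09
sc10 -0.045 0.0571 vs
sc10 0 0.0581 vs
sc10 0.045 0.0556 vs
wrist10 -0.045 0.0583 vs
wrist10 0 0.0591 vs
wrist10 0.045 0.0571 vs
side10 -0.045 0.0597 vs
side10 0 0.0607 vs
side10 0.045 0.0578 vs
[np.float64(0.0592), np.float64(0.0599), np.float64(0.0584)]
```

View pics/sc10c.png

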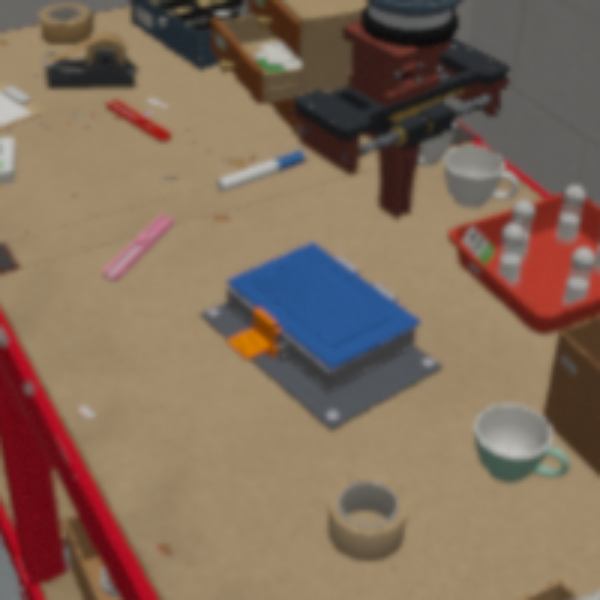

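View pics/side10.png

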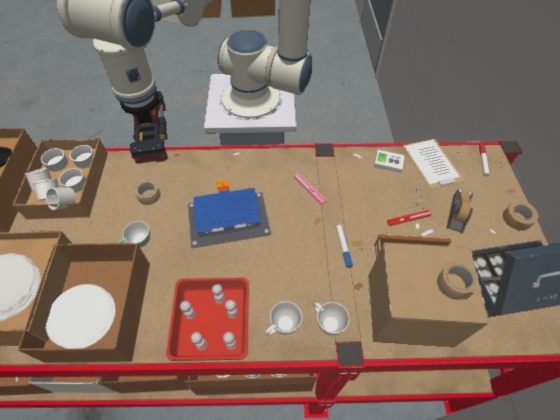

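The lid has stayed shut with the arm away for over 1.5 s, at the same height as at the start. The bystanders have not moved, so I'm handing in.

```bash
python3 -c "
from bench import *
print(finish_job())"
```

```text
the job is handed in; nothing more can be done
None
```

The yellow box cutter is in the safety case and the lid is snapped shut and holding. I handed the job in at about 28 s.

- **Latch:** I pressed it with the closed fingertips. My first strokes dragged sideways, with about 13 N total and 10 N downward. Easing the finger back towards the robot brought the downward force to about 5 N, and the lid was open when I next looked.
- **Cutter:** I gripped the only yellow one across its width and laid it along the case. It touched the tub floor at about 6 N. The pictures before closing showed it lying flat inside.
- **Lid:** I swung it down from behind. The resistance rose to 9.3 N, then dropped to 4 N as the lid snapped over the hook. I then pressed it on to its stop at about 12 N total. The highest force I read on the case was about 13 N, against the 25 N limit; I only read the force at the end of each short move.
- **Last checks:** With the arm clear for over 1.5 s, the side camera put the lid's outer face within about 1 mm of its starting height. The marker, tape roll, mint cup and the pink and red cutters looked unmoved.
- **Disagreements:** The cameras differed by 2–3 mm on the lid height and by up to about 10 mm on the cutter's position, so I used the closer wrist view for the grasp. The height I felt for the case was 3 to 5 mm above nominal, depending on where I touched.

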